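# Close up the seal chest

### The job

Close up the seal chest on the calligraphy desk: with the fingertips, push both open drawers fully shut and slide the cover on its top fully shut over the brush tray, in any order. Push gently, so that the stone seals in the drawers stay standing, and do not touch or lift the seals. Leave everything else on the desk where it is.

Things in the scene. Friction and masses are not known exactly. Their poses are not given: they have to be found in the camera images.
- chest: Low dark-wood chest fixed to the desk, 180 (x) x 300 (y) x 100 tall mm, plus 8 mm high rails along the front and rear edges of its top. Origin: centre of its underside, on the desk. +x points from its front to its back, +y to its left as the robot faces it, z up. Two drawers side by side in front; a brush tray in the +y half of the top, with a cover that slides sideways.
- drawer_left (a joint): How far the left (+y) drawer is open, m: 0 fully shut (a hard stop), grows as it slides out along the chest's -x, at most 0.10. Slides with about 1.5 N friction and some damping; no latch, it stays where left.
- drawer_left_front (a point): Centre of the left drawer's outer front face, 42 mm above the desk (shut: at chest-frame x -0.104, y +0.0745). The front is a flat wooden panel 144 wide x 64 tall x 12 mm thick, spanning 8 to 72 mm above the desk, with a flat brass pull plate (40 x 26 mm, 3 mm proud) in the middle. Axes as the chest's: push along +x to shut.
- drawer_right (a joint): The same for the right (-y) drawer.
- drawer_right_front (a point): The same for the right drawer (shut: at chest-frame x -0.104, y -0.0745).
- cover (a joint): How far the brush-tray cover is open, m: 0 fully shut over the tray (a hard stop), grows as it slides along the chest's -y, at most 0.13. About 1.5 N friction; stays where left.
- cover_grip (a point): Top centre of the cover's finger rib, 132 mm above the desk (shut: chest-frame x -0.02, y +0.077). The rib, a dark bar 90 (chest x) x 18 (y) mm, stands 22 mm above the cover, midway across it; the cover is a board 160 (x) x 142 (y) x 10 mm, its top 110 mm above the desk. Axes as the chest's: push the rib's -y side along +y to shut.
- seal_red: Red stone seal, loose, 24 x 24 x 46 mm, about 50 to 100 g, with a ball top, standing in the left drawer (its foot about 17 mm above the desk). Origin: centre of its underside, z up.
- seal_green: Green stone seal, loose, 24 x 24 x 46 mm, about 50 to 100 g, standing in the left drawer. Origin: centre of its underside, z up.
- seal_white: White marble seal, loose, 24 x 24 x 46 mm, about 50 to 100 g, standing in the right drawer. Origin: centre of its underside, z up.
- ink_bottle: Black ink bottle with a red cap, 52 mm across, 125 tall, loose on the desk. Bystander. Origin: centre of its underside.
- teacup: White teacup, 72 mm across, 55 tall, loose. Bystander. Origin: centre of its underside.
- paperweight: Dark wooden paperweight bar with a brass knob, 26 x 200 x 22 mm (long along its y), loose. Bystander. Origin: centre of its underside.
- inkstone: Black inkstone slab, 130 x 90 x 26 mm, loose. Bystander. Origin: centre of its underside.
- paste_jar: Blue and white lidded seal-paste jar, 68 mm across, 41 tall, loose. Bystander. Origin: centre of its underside.

How it is judged:
By the outcome, as a careful person would: the job done as asked, in the order asked, and still so for the second after the job is handed in, with the robot touching nothing.
It also fails if it takes over 59 s, if anything falls off the work surface, if the arm or the gripper's body presses on something with over 40 N, if the wrist force passes 120 N, or if a joint passes its speed limit or range.

### The arm

A 7-joint arm with a two-finger parallel gripper is mounted at the origin on the work surface. World frame = base frame: x ahead of the robot, y to its left, z up, the work surface at z = 0. Lengths are in m, angles in rad, forces in N, time in s.
With the tool pointing down it reaches from about 0.4 to 0.85 m from the base axis. Payload 4.5 kg.
Tool frame: the origin (TCP) lies at the very end of the fingers, on their centre line; the grasp point (between the pads) lies 19 mm behind it; z points along the fingers, y is the line along which they close (so a half turn about z gives the same grasp; the last joint's range is limited). The gripper opens to 88 mm and grips with 3 to 60 N. Pads are 18 mm wide; open, the fingers measure 123 mm over their backs; the gripper's body (75 mm by 187 mm) begins 45 mm behind the grasp point.
Start: joints at [-1.15, 0.689, -0.195, 1.565, 0.157, 0.902, -0.215], TCP at [0.236, 0.579, 0.201] pointing down, gripper open.
Joint ranges: [-3.01, 3.01], [-0.46, 2.08], [-1.47, 1.51], [0.13, 2.56], [-1, 4.14], [0.04, 2.09], [-2.66, 2.66]. Speed limits (rad/s): [2.57, 2.57, 3.14, 3.14, 3.14, 3.14, 3.14].

### API

Orientations are given as a unit quaternion [x, y, z, w].
In Python, from plant import r gives the robot as it stands. The module is installed in compiled form; this text tells all that it offers.
- The arm moves only by the tool step_arm, never from a script. Its argument "increments" is a list of rows, each a list of 2 entries, a list of its own where there are three numbers: the shift along the world's x, y, z in cm, then the turn, a rotation vector about the world's x, y, z in degrees. A call has exactly 10 rows; each row shifts and turns the commanded pose from where the row before left it; what a row does not reach is not made up. A row lasts 1/10 s, in which the tool goes at most 50 mm and 8.59 degrees, less where a joint would pass 70% of its speed; a pose out of reach is approached as far as the arm can. A call is refused whole if a number of a shift passes 5 or a number of a turn 8.59, either way. A call with a gripper value outside its range is refused whole. "fingers" is the opening, from 0 (shut) to 1 (fully open), set as the call begins (left out, the last holds). The fingers move at their own pace and stop on an object; "grip_force" is the grip in N (left out, the last holds). Time passes only in rows, so rows that do not move let the fingers close, or fill a call up. It gives the time, the measured TCP pose, the force, the opening and the grip force at its end, in the units of the state.
- r.get_state(): the state, without advancing time (a new reading comes with each control period).
- r.snapshot(name): name is "scene" or "top"; returns (picture, depth): 480x640x3 uint8, red, green, blue; 480x640 float32, m along the optical axis (not along the pixel's ray), 0 where there is no reading.
- r.calibration(name): a dict with "fov_y" (degrees; the focal length in pixels is half the picture's height over the tangent of half this angle, whatever the lens; pixels are square), "cx", "cy" (the principal point, pixels), "R" (3x3) and "t" (3): a world point X has camera coordinates R X + t. Camera axes: x right, y down, z forward; pixel columns grow to the right and rows downward; lengths in m; the calibration is good to about 2 mm. A picture is of the moment at which its call begins. calibration takes no time and is no camera call.
- r.finish_job(): hands the job in; it is judged then, once.
The state is a dict: "clock": time; "q": joint angles; "qd": joint speeds; "joint_torque": joint torques, N m; "tool_pos": TCP position; "eef_rot": TCP orientation; "contact_force": force on the tool from outside, world axes, zero at the start; "moment": the same for the moment, N m; "opening": opening from 0.0 (shut) to 1.0 (fully open); "finger_force": force on a finger pad.
Only numpy, scipy, OpenCV 4.12 (cv2) and the standard library are available. Lean on these libraries where they do the work, as an engineer would, in place of code of your own. Each camera call takes 0.05 s, during which the arm holds its last target. There are 200 camera calls.

## Working session

There is one attempt and no reset: what is moved stays moved. The work goes in short steps, Python scripts to look and compute and a tool call to move; the robot and the scene stay as the last step left them, time stands still between calls to the robot, and variables do not carry over. Pictures are saved under pics/ and viewed, at most 10 in all, crops included, and the job is handed in when it is done.

Besides the shell and the picture viewer there is one more tool, called after ">>>" in YAML: its name, and indented under it one key for each argument. step_arm: Moves the arm, as the interface text tells. Its arguments: {"type":"object","properties":{"increments":{"type":"array","items":{"type":"array"}},"fingers":{"type":"number"},"grip_force":{"type":"number"}},"required":["increments"]}

```bash
mkdir -p pics
cat > h.py <<'E'
import numpy as np,cv2
from plant import r
def snap(n,f):
    p,d=r.snapshot(n); cv2.imwrite(f'pics/{f}.png',p[:,:,::-1]); np.save(f'pics/{f}.npy',d); return p,d
def cam(n):
    c=r.calibration(n); f=240/np.tan(np.radians(c['fov_y'])/2); return f,c['cx'],c['cy'],np.array(c['R']),np.array(c['t'])
def w(n,d,u,v):
    f,cx,cy,R,t=cam(n); z=np.median(d[v-1:v+2,u-1:u+2]); return R.T@(np.array([(u-cx)/f*z,(v-cy)/f*z,z])-t)
E
python3 - <<'E'
from h import *
for n in('scene','top'): snap(n,n+'0'); print(r.calibration(n))
s=r.get_state(); print(s)
E
```

```text
{'fov_y': 46.62146171237657, 'cx': 319.14467247867907, 'cy': 241.17913086793078, 'R': array([[ 0.58474535,  0.81121644, -0.00087512],
       [ 0.58978992, -0.42587569, -0.68613245],
       [-0.55697462,  0.40069662, -0.72747611]]), 't': array([-0.37806721, -0.26779743,  1.56898231])}
{'fov_y': 47.69683435162859, 'cx': 319.54302798526015, 'cy': 242.6152881999452, 'R': array([[-0.02761048, -0.99935382, -0.02301316],
       [-0.98299145,  0.03132557, -0.18096   ],
       [ 0.18156396,  0.01762535, -0.98322117]]), 't': array([0.05689886, 0.60967421, 0.99910902])}
{'clock': 0.1, 'q': array([-1.15019757,  0.68987334, -0.19453649,  1.56622596,  0.15728405,
        0.90248904, -0.21514978]), 'qd': array([-1.15885308e-05, -1.24349987e-03, -1.63391725e-04, -4.54764881e-03,
       -2.52749567e-04,  4.21381171e-04, -1.23617198e-03]), 'joint_torque': array([-3.34271477e-03, -5.28500926e+01, -1.27184965e+00, -1.53839689e+01,
       -5.27312513e-02,  1.92580272e-03,  3.35993309e-05]), 'tool_pos': array([0.23556418, 0.57824192, 0.20061115]), 'eef_rot': array([ 1.92182409e-01,  9.81358893e-01, -7.95836851e-04, -1.07227509e-04]), 'contact_force': array([ 0.45448122, -0.12224205, -0.12183094]), 'moment': array([ 0.06272029, -0.05445222, -0.03585866]), 'finger_force': 0.0, 'opening': 0.9999337518197751}
```

View pics/scene0.png

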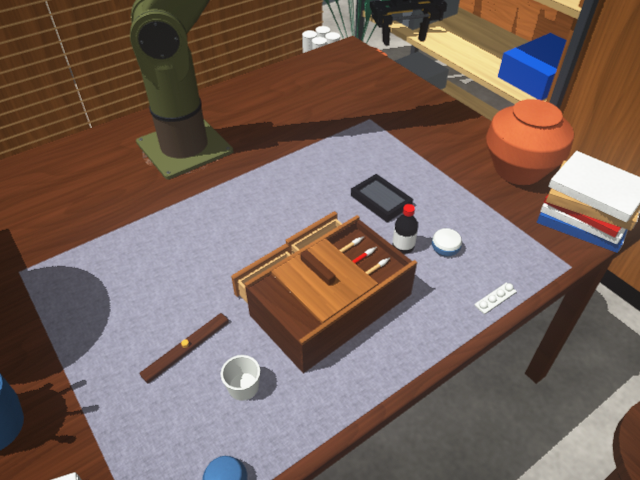

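View pics/top0.png

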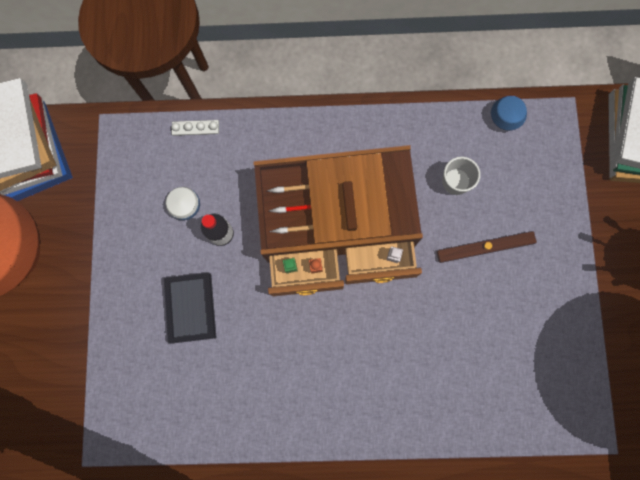

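The scene view shows the chest with both drawers ajar, the rib near (318,265) and the ink bottle at (405,230). In the top view the chest spans about (256,160)-(419,250), the drawer fronts run along rows 270-292, and the rib is at (349,205). I'll take an enlarged crop next.

Run:
```python
import cv2
p=cv2.imread('pics/top0.png')[140:305,235:435]
cv2.imwrite('pics/crop0.png',cv2.resize(p,None,fx=3.6,fy=3.6,interpolation=cv2.INTER_CUBIC))
```

```text
(no output)
```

View pics/crop0.png

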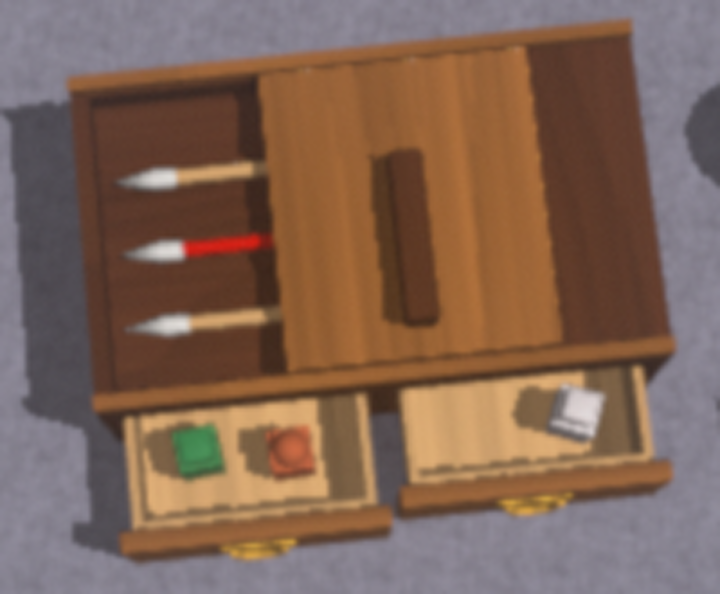

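The crop shows the chest top corners at about (72,82), (630,25), (672,345) and (95,405). The drawer front tops run (125,545)-(390,520) and (403,495)-(668,470), and the rib top is about (390,150)-(438,322).

```bash
cat >> h.py <<'E'
def ray(n,u,v,z):
    f,cx,cy,R,t=cam(n); o=-R.T@t; d=R.T@np.array([(u-cx)/f,(v-cy)/f,1]); return o+d*(z-o[2])/d[2]
E
python3 - <<'E'
from h import *
np.set_printoptions(precision=4,suppress=True)
d=np.load('pics/top0.npy')
for nm,x,y,z in [('RL',72,80,.108),('RR',630,25,.108),('FR',672,343,.108),('FL',95,403,.108),('dLl',123,543,.072),('dLr',390,520,.072),('dRl',403,493,.072),('dRr',670,470,.072),('rib00',388,150,.132),('rib01',422,150,.132),('rib11',438,322,.132),('rib10',405,325,.132),('ribc',413,237,.132),('cover',480,200,.11),('dfL',260,532,.072),('dfR',535,485,.072),('railF',380,375,.108)]:
    u,v=235+x/3.6,140+y/3.6
    print(nm,ray('top',u,v,z),w('top',d,round(u),round(v)))
ds=np.load('pics/scene0.npy')
print('scene rib',w('scene',ds,318,262))
for nm,u,v in [('bottle',208,221),('jar',181,202),('inkst',188,308),('pw',488,245),('cup',462,175)]: print(nm,w('top',d,u,v))
E
```

```text
RL [0.7611 0.1564 0.108 ] [0.7611 0.1562 0.1093]
RR [ 0.781  -0.1392  0.108 ] [ 0.7809 -0.1392  0.108 ]
FR [ 0.6093 -0.1508  0.108 ] [ 0.6101 -0.1517  0.1064]
FL [0.5875 0.1456 0.108 ] [0.5873 0.1463 0.1083]
dLl [0.5187 0.1361 0.072 ] [0.5183 0.1363 0.0735]
dLr [ 0.5266 -0.0042  0.072 ] [ 0.5276 -0.0036  0.0705]
dRl [ 0.5406 -0.0115  0.072 ] [ 0.5403 -0.0116  0.0733]
dRr [ 0.5485 -0.1518  0.072 ] [ 0.5476 -0.1515  0.0723]
rib00 [ 0.7096 -0.0084  0.132 ] [ 0.7096 -0.0089  0.13  ]
rib01 [ 0.709  -0.0258  0.132 ] [ 0.7142 -0.0263  0.1127]
rib11 [ 0.6192 -0.0303  0.132 ] [ 0.6241 -0.032   0.1122]
rib10 [ 0.6182 -0.0137  0.132 ] [ 0.6216 -0.0152  0.1179]
ribc [ 0.6635 -0.0195  0.132 ] [ 0.663  -0.0199  0.1326]
cover [ 0.6877 -0.0559  0.11  ] [ 0.6868 -0.0552  0.11  ]
dfL [0.5223 0.0641 0.072 ] [0.5217 0.0645 0.0739]
dfR [ 0.5427 -0.0808  0.072 ] [ 0.5421 -0.0815  0.0726]
railF [ 0.5974 -0.0008  0.108 ] [ 0.5976 -0.0017  0.1085]
scene rib [ 0.6648 -0.0158  0.1311]
bottle [0.645  0.241  0.1265]
jar [0.7055 0.3151 0.0424]
inkst [0.4947 0.3039 0.0179]
pw [ 0.6018 -0.2958  0.0227]
cup [ 0.7535 -0.2595  0.0059]
```

>>> step_arm:
  increments:
    - [[1.2,-2.6,0],[0,0,1.3]]
    - [[1.2,-2.6,0],[0,0,1.3]]
    - [[1.2,-2.6,0],[0,0,1.3]]
    - [[1.2,-2.6,0],[0,0,1.3]]
    - [[1.2,-2.6,0],[0,0,1.3]]
    - [[1.2,-2.6,0],[0,0,1.3]]
    - [[1.2,-2.6,0],[0,0,1.3]]
    - [[1.2,-2.6,0],[0,0,1.3]]
    - [[1.2,-2.6,0],[0,0,1.3]]
    - [[1.2,-2.6,0],[0,0,1.3]]
  fingers: 0

```text
clock: 1.1
tool_pos: [0.356, 0.3175, 0.2011]
eef_rot: [0.079, 0.997, -0.0, -0.0]
contact_force: [0.1, 0.1, -0.1]
opening: 0.118
finger_force: 0.0
```

>>> step_arm:
  increments:
    - [[1.2,-2.6,-0.7],[0,0,1.3]]
    - [[1.2,-2.6,-0.7],[0,0,1.3]]
    - [[1.2,-2.6,-0.7],[0,0,1.3]]
    - [[1.2,-2.6,-0.7],[0,0,1.3]]
    - [[1.2,-2.6,-0.7],[0,0,1.3]]
    - [[1.2,-2.6,-0.7],[0,0,1.3]]
    - [[1.2,-2.6,-0.7],[0,0,1.3]]
    - [[1.2,-2.6,-0.7],[0,0,1.3]]
    - [[1.2,-2.5,-0.7],[0,0,1.3]]
    - [[1.2,-2.5,-0.7],[0,0,1.3]]

```text
clock: 2.1
tool_pos: [0.476, 0.0597, 0.1309]
eef_rot: [-0.034, 0.999, -0.0, -0.0]
contact_force: [0.6, 1.6, -0.9]
opening: 0.006
finger_force: 0.0
```

>>> step_arm:
  increments:
    - [[-0.1,0.05,-0.8],[0,0,0]]
    - [[0,0.05,-0.8],[0,0,0]]
    - [[0,0.05,-0.8],[0,0,0]]
    - [[0,0.05,-0.8],[0,0,0]]
    - [[0,0.05,-0.8],[0,0,0]]
    - [[0,0,-0.8],[0,0,0]]
    - [[0,0,-0.8],[0,0,0]]
    - [[0,0,-0.8],[0,0,0]]
    - [[0,0,-0.8],[0,0,0]]
    - [[0,0,0],[0,0,0]]

```text
clock: 3.1
tool_pos: [0.4741, 0.0632, 0.0583]
eef_rot: [-0.034, 0.999, -0.0, -0.001]
contact_force: [0.2, 0.0, 0.8]
opening: 0.003
finger_force: 0.0
```

Run:
```python
from h import *
p,_=snap('scene','s1'); cv2.imwrite('pics/s1c.png',cv2.resize(p[130:360,180:460,::-1],None,fx=2.5,fy=2.5))
```

```text
(no output)
```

View pics/s1c.png

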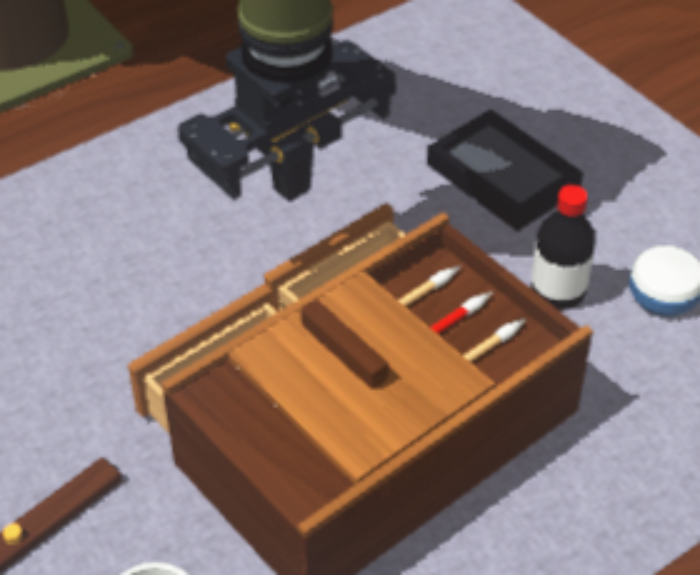

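The closed fingers, at crop (290,180), stand clear in front of the left drawer panel. I'll push slowly.

>>> step_arm:
  increments:
    - [[0.4,0.03,0],[0,0,0]]
    - [[0.4,0.03,0],[0,0,0]]
    - [[0.4,0.03,0],[0,0,0]]
    - [[0.4,0.03,0],[0,0,0]]
    - [[0.4,0.03,0],[0,0,0]]
    - [[0.4,0.03,0],[0,0,0]]
    - [[0.4,0.03,0],[0,0,0]]
    - [[0.4,0.03,0],[0,0,0]]
    - [[0.4,0.03,0],[0,0,0]]
    - [[0.4,0.03,0],[0,0,0]]

```text
clock: 4.15
tool_pos: [0.515, 0.0663, 0.0593]
eef_rot: [-0.034, 0.999, 0.0, -0.0]
contact_force: [-0.1, 1.1, 0.0]
opening: 0.005
finger_force: 0.0
```

>>> step_arm:
  increments:
    - [[0.4,0.03,0],[0,0,0]]
    - [[0.4,0.03,0],[0,0,0]]
    - [[0.4,0.03,0],[0,0,0]]
    - [[0.4,0.03,0],[0,0,0]]
    - [[0.4,0.03,0],[0,0,0]]
    - [[0.4,0.03,0],[0,0,0]]
    - [[0.4,0.03,0],[0,0,0]]
    - [[0.4,0.03,0],[0,0,0]]
    - [[0.4,0.03,0],[0,0,0]]
    - [[0.2,0.01,0],[0,0,0]]

```text
clock: 5.15
tool_pos: [0.5533, 0.0693, 0.0594]
eef_rot: [-0.033, 0.999, 0.0, 0.0]
contact_force: [-0.2, -0.3, -0.4]
opening: 0.007
finger_force: 0.0
```

>>> step_arm:
  increments:
    - [[0.2,0.01,0],[0,0,0]]
    - [[0.2,0.01,0],[0,0,0]]
    - [[0.2,0.01,0],[0,0,0]]
    - [[0.2,0.02,0],[0,0,0]]
    - [[0.1,0,0],[0,0,0]]
    - [[0.1,0,0],[0,0,0]]
    - [[0,0,0],[0,0,0]]
    - [[0,0,0],[0,0,0]]
    - [[0,0,0],[0,0,0]]
    - [[0,0,0],[0,0,0]]

```text
clock: 6.15
tool_pos: [0.5627, 0.0697, 0.0593]
eef_rot: [-0.034, 0.999, 0.0, -0.0]
contact_force: [-0.2, -0.3, -0.4]
opening: 0.005
finger_force: 0.0
```

Run:
```python
from h import *
p,_=snap('scene','s2'); cv2.imwrite('pics/s2c.png',cv2.resize(p[130:360,180:460,::-1],None,fx=2.5,fy=2.5))
```

```text
(no output)
```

View pics/s2c.png

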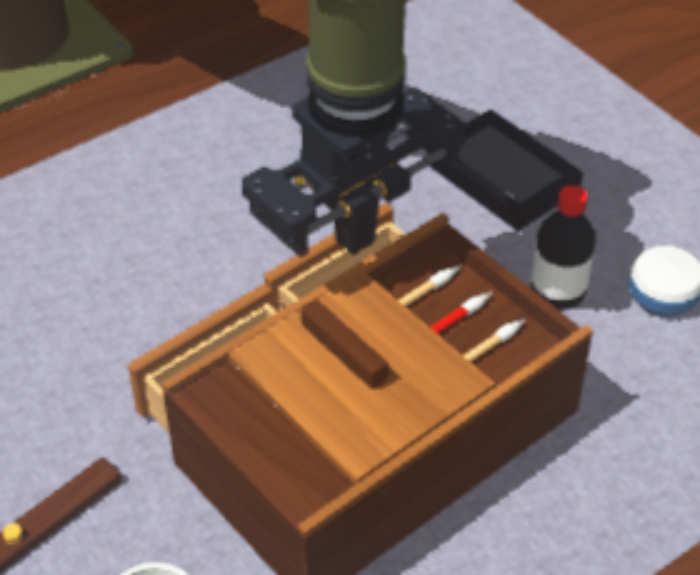

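The drawer did not move. The fingers, tip at crop (358,248), appear to have passed over the panel. I'll measure the fingertip's true height.

Run:
```python
from h import *
np.set_printoptions(precision=4,suppress=True)
d=np.load('pics/s2.npy')
for v in range(208,236,2): print(v,w('scene',d,322,v))
p,dt=snap('top','t2')
f,cx,cy,R,t=cam('top')
vv,uu=np.mgrid[0:480,0:640]; P=(np.stack([(uu-cx)/f*dt,(vv-cy)/f*dt,dt],-1)-t)@R
m=(P[...,2]>.13)&(P[...,2]<.3)&(P[...,0]>.4)&(P[...,0]<.66)&(dt>0); print(P[m].min(0),P[m].max(0))
print(r.get_state()['tool_pos'],r.get_state()['eef_rot'])
cv2.imwrite('pics/t2c.png',cv2.resize(p[140:330,220:450,::-1],None,fx=3,fy=3))
```

```text
208 [0.5891 0.0487 0.1837]
210 [0.5935 0.0455 0.1832]
212 [0.5974 0.0427 0.1822]
214 [0.5984 0.042  0.1779]
216 [0.5995 0.0412 0.1736]
218 [0.5973 0.0429 0.1653]
220 [0.5737 0.0601 0.1308]
222 [0.5744 0.0596 0.1258]
224 [0.5744 0.0596 0.1198]
226 [0.5736 0.0603 0.1126]
228 [0.5735 0.0603 0.1064]
230 [0.5737 0.0602 0.1005]
232 [0.5361 0.0877 0.0466]
234 [0.5363 0.0876 0.0404]
[ 0.5214 -0.0299  0.13  ] [0.6599 0.6156 0.2091]
[0.5627 0.0696 0.0593] [-0.0335  0.9994  0.     -0.    ]
```

View pics/t2c.png

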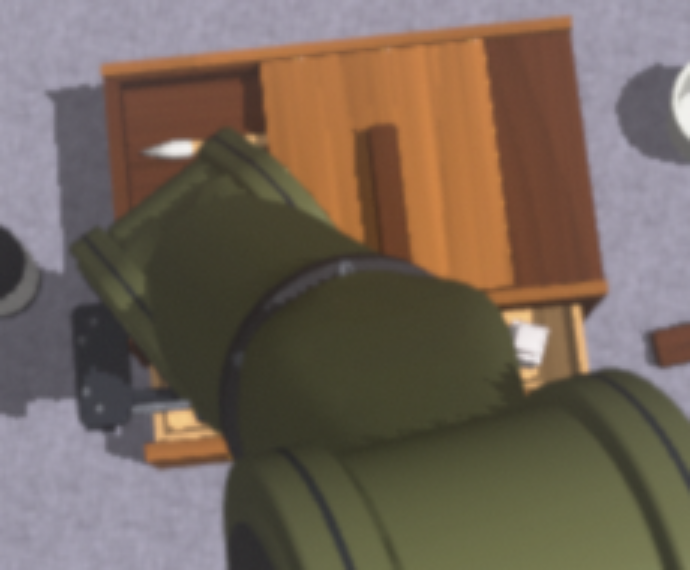

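Depth puts the fingertip at z ≈ 0.10 while the state reads 0.059, so the reported z is about 40 mm too low. The fingers did pass over the panel, clear of the seals (tops about 0.063). I'll back out and measure the offset properly.

>>> step_arm:
  increments:
    - [[-0.9,-0.06,0],[0,0,0]]
    - [[-0.9,-0.06,0],[0,0,0]]
    - [[-0.9,-0.06,0],[0,0,0]]
    - [[-0.9,-0.06,0],[0,0,0]]
    - [[-0.9,-0.06,0],[0,0,0]]
    - [[-0.9,-0.06,0],[0,0,0]]
    - [[-0.9,-0.06,0],[0,0,0]]
    - [[-0.9,-0.06,0],[0,0,0]]
    - [[-0.9,-0.06,0],[0,0,0]]
    - [[-0.9,-0.06,0],[0,0,0]]

```text
clock: 7.25
tool_pos: [0.472, 0.0636, 0.0594]
eef_rot: [-0.033, 0.999, 0.0, 0.0]
contact_force: [-0.5, 0.1, 0.2]
opening: 0.004
finger_force: 0.0
```

```bash
cat >> h.py <<'E'
def cloud(n,d):
    f,cx,cy,R,t=cam(n); vv,uu=np.mgrid[0:480,0:640]
    P=(np.stack([(uu-cx)/f*d,(vv-cy)/f*d,d],-1)-t)@R; P[d<=0]=9; return P
def tip():
    p,d=r.snapshot('scene'); P=cloud('scene',d); s=r.get_state(); T=s['tool_pos']
    m=(abs(P[...,0]-T[0])<.03)&(abs(P[...,1]-T[1])<.035)&(P[...,2]>.02)&(P[...,2]<.5)
    Q=P[m]; Q=Q[Q[:,2]<Q[:,2].min()+.035]
    print('state',T,'finger min',Q.min(0),'max',Q.max(0),'pct5/95',np.percentile(Q,[5,95],0)); return p
E
python3 - <<'E'
from h import *
np.set_printoptions(precision=4,suppress=True)
tip()
p,d=snap('top','t3'); P=cloud('top',d)
for nm,u,v in [('dfL',307,288),('dfR',384,275)]: print(nm,w('top',d,u,v))
E
```

```text
state [0.4699 0.0633 0.0593] finger min [0.4619 0.0452 0.0923] max [0.4863 0.0794 0.1271] pct5/95 [[0.4673 0.046  0.0976]
 [0.4843 0.0747 0.1263]]
dfL [0.4674 0.0409 0.6163]
dfR [ 0.5421 -0.0814  0.0728]
```

>>> step_arm:
  increments:
    - [[-0.1,0,-0.5],[0,0,0]]
    - [[-0.1,0,-0.5],[0,0,0]]
    - [[0,0,-0.5],[0,0,0]]
    - [[0,0,-0.5],[0,0,0]]
    - [[0,0,-0.5],[0,0,0]]
    - [[0,0,-0.5],[0,0,0]]
    - [[0,0,-0.5],[0,0,0]]
    - [[0,0,-0.4],[0,0,0]]
    - [[0,0,-0.3],[0,0,0]]
    - [[0,0,0],[0,0,0]]

```text
clock: 8.35
tool_pos: [0.4706, 0.0636, 0.017]
eef_rot: [-0.034, 0.999, -0.0, -0.0]
contact_force: [0.7, 0.7, -0.2]
opening: 0.006
finger_force: 0.0
```

Run:
```python
from h import *
np.set_printoptions(precision=4,suppress=True)
p=tip(); cv2.imwrite('pics/s4c.png',cv2.resize(p[130:360,180:460,::-1],None,fx=2.5,fy=2.5))
```

```text
state [0.4707 0.0637 0.0172] finger min [0.4596 0.0448 0.0526] max [0.4852 0.0805 0.0868] pct5/95 [[0.4649 0.0462 0.0556]
 [0.4831 0.0765 0.0853]]
```

View pics/s4c.png

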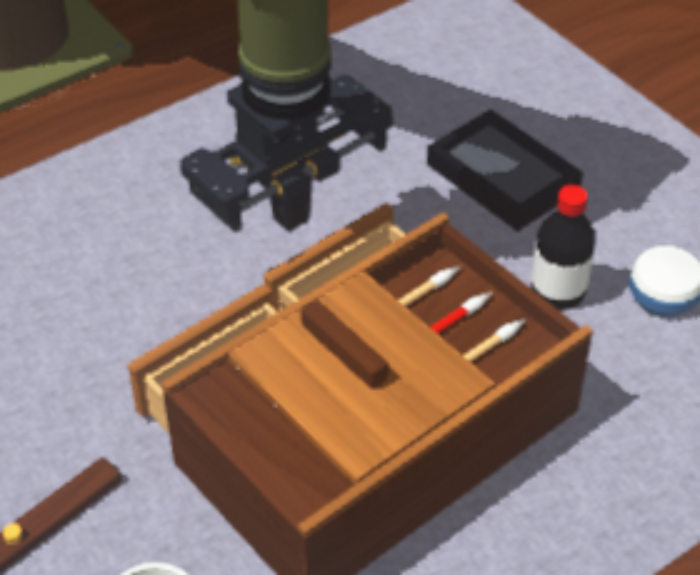

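The fingertip, at crop (292,225), is now in front of the left panel with a true height of about 0.053. Pushing again.

>>> step_arm:
  increments:
    - [[0.4,0.03,0],[0,0,0]]
    - [[0.4,0.03,0],[0,0,0]]
    - [[0.4,0.03,0],[0,0,0]]
    - [[0.4,0.03,0],[0,0,0]]
    - [[0.4,0.03,0],[0,0,0]]
    - [[0.4,0.03,0],[0,0,0]]
    - [[0.4,0.03,0],[0,0,0]]
    - [[0.4,0.03,0],[0,0,0]]
    - [[0.4,0.03,0],[0,0,0]]
    - [[0.4,0.03,0],[0,0,0]]

```text
clock: 9.4
tool_pos: [0.5102, 0.0665, 0.0172]
eef_rot: [-0.034, 0.999, -0.0, -0.001]
contact_force: [-2.4, -0.1, 0.6]
opening: 0.001
finger_force: 1.0
```

>>> step_arm:
  increments:
    - [[0.4,0.03,0],[0,0,0]]
    - [[0.4,0.03,0],[0,0,0]]
    - [[0.4,0.03,0],[0,0,0]]
    - [[0.4,0.03,0],[0,0,0]]
    - [[0.4,0.03,0],[0,0,0]]
    - [[0.4,0.03,0],[0,0,0]]
    - [[0.4,0.03,0],[0,0,0]]
    - [[0.4,0.03,0],[0,0,0]]
    - [[0.4,0.03,0],[0,0,0]]
    - [[0.3,0.03,0],[0,0,0]]

```text
clock: 10.4
tool_pos: [0.5502, 0.0695, 0.0173]
eef_rot: [-0.033, 0.999, -0.0, 0.0]
contact_force: [-1.3, -0.1, 0.4]
opening: 0.005
finger_force: 0.9
```

>>> step_arm:
  increments:
    - [[0.3,0.02,0],[0,0,0]]
    - [[0.2,0.01,0],[0,0,0]]
    - [[0.2,0.01,0],[0,0,0]]
    - [[0.2,0.02,0],[0,0,0]]
    - [[0.2,0,0],[0,0,0]]
    - [[0.1,0,0],[0,0,0]]
    - [[0.1,0,0],[0,0,0]]
    - [[0,0,0],[0,0,0]]
    - [[0,0,0],[0,0,0]]
    - [[0,0,0],[0,0,0]]

```text
clock: 11.4
tool_pos: [0.5631, 0.0705, 0.0174]
eef_rot: [-0.034, 0.999, 0.0, 0.0]
contact_force: [-0.2, 0.1, -1.0]
opening: 0.002
finger_force: 0.3
```

>>> step_arm:
  increments:
    - [[0.1,0.01,0],[0,0,0]]
    - [[0.1,0,0],[0,0,0]]
    - [[0.1,0.01,0],[0,0,0]]
    - [[0.1,0,0],[0,0,0]]
    - [[0.1,0.01,0],[0,0,0]]
    - [[0.1,0,0],[0,0,0]]
    - [[0.1,0,0],[0,0,0]]
    - [[0,0,0],[0,0,0]]
    - [[0,0,0],[0,0,0]]
    - [[0,0,0],[0,0,0]]

```text
clock: 12.4
tool_pos: [0.5663, 0.0705, 0.0171]
eef_rot: [-0.034, 0.999, -0.0, -0.003]
contact_force: [-6.7, 0.3, 5.4]
opening: 0.006
finger_force: 4.1
```

>>> step_arm:
  increments:
    - [[-1.0,-0.05,0],[0,0,0]]
    - [[-1.8,-0.1,0],[0,0,0]]
    - [[-1.8,-0.1,0],[0,0,0]]
    - [[-1.8,-0.1,0],[0,0,0]]
    - [[-1.4,-0.1,0],[0,0,0]]
    - [[0,-3,0],[0,0,0]]
    - [[0,-3,0],[0,0,0]]
    - [[0,-3,0],[0,0,0]]
    - [[0,-3,0],[0,0,0]]
    - [[0,-3,0],[0,0,0]]

```text
clock: 13.4
tool_pos: [0.4934, -0.0853, 0.0176]
eef_rot: [-0.033, 0.999, -0.0, 0.002]
contact_force: [0.2, 0.2, 0.3]
opening: 0.005
finger_force: 0.0
```

>>> step_arm:
  increments:
    - [[0.3,0,0],[0,0,0]]
    - [[0.4,0.03,0],[0,0,0]]
    - [[0.4,0.03,0],[0,0,0]]
    - [[0.4,0.03,0],[0,0,0]]
    - [[0.4,0.03,0],[0,0,0]]
    - [[0.4,0.03,0],[0,0,0]]
    - [[0.4,0.03,0],[0,0,0]]
    - [[0.4,0.03,0],[0,0,0]]
    - [[0.4,0.03,0],[0,0,0]]
    - [[0.4,0.03,0],[0,0,0]]

```text
clock: 14.4
tool_pos: [0.5301, -0.0813, 0.0172]
eef_rot: [-0.034, 0.999, -0.0, -0.001]
contact_force: [-0.9, 0.5, 1.6]
opening: -0.002
finger_force: 1.0
```

>>> step_arm:
  increments:
    - [[0.4,0.03,0],[0,0,0]]
    - [[0.4,0.03,0],[0,0,0]]
    - [[0.4,0.03,0],[0,0,0]]
    - [[0.4,0.03,0],[0,0,0]]
    - [[0.4,0.03,0],[0,0,0]]
    - [[0.4,0.03,0],[0,0,0]]
    - [[0.4,0.03,0],[0,0,0]]
    - [[0.3,0.03,0],[0,0,0]]
    - [[0.2,0.03,0],[0,0,0]]
    - [[0.2,0.03,0],[0,0,0]]

```text
clock: 15.4
tool_pos: [0.5658, -0.0786, 0.0173]
eef_rot: [-0.033, 0.999, -0.0, -0.0]
contact_force: [-2.1, -0.3, -0.1]
opening: 0.006
finger_force: 0.8
```

>>> step_arm:
  increments:
    - [[0.2,0.01,0],[0,0,0]]
    - [[0.2,0.01,0],[0,0,0]]
    - [[0.2,0.01,0],[0,0,0]]
    - [[0.1,0.01,0],[0,0,0]]
    - [[0.1,0.01,0],[0,0,0]]
    - [[0.1,0,0],[0,0,0]]
    - [[0.1,0,0],[0,0,0]]
    - [[0.1,0,0],[0,0,0]]
    - [[0.1,0,0],[0,0,0]]
    - [[0.1,0,0],[0,0,0]]

```text
clock: 16.4
tool_pos: [0.577, -0.0778, 0.0172]
eef_rot: [-0.034, 0.999, -0.0, -0.002]
contact_force: [-6.6, -0.9, 2.9]
opening: 0.008
finger_force: 3.2
```

>>> step_arm:
  increments:
    - [[0.1,0,0],[0,0,0]]
    - [[0,0,0],[0,0,0]]
    - [[0,0,0],[0,0,0]]
    - [[-1.0,-0.1,0],[0,0,0]]
    - [[-2,-0.1,0],[0,0,0]]
    - [[-2,-0.1,0],[0,0,0]]
    - [[-1,0,2],[0,0,0]]
    - [[0,0,3],[0,0,0]]
    - [[0,0,3],[0,0,0]]
    - [[0,0,3],[0,0,0]]

```text
clock: 17.4
tool_pos: [0.5212, -0.0798, 0.1289]
eef_rot: [-0.034, 0.999, 0.001, 0.002]
contact_force: [0.3, -1.1, -0.4]
opening: 0.001
finger_force: 0.0
```

>>> step_arm:
  increments:
    - [[1.4,0.1,0],[0,0,0]]
    - [[1.4,0.1,0],[0,0,0]]
    - [[1.4,0.1,0],[0,0,0]]
    - [[1.4,0.1,0],[0,0,0]]
    - [[1.4,0.1,0],[0,0,0]]
    - [[1.4,0.1,0],[0,0,0]]
    - [[1.4,0.1,0],[0,0,0]]
    - [[1.4,0.1,0],[0,0,0]]
    - [[1.4,0.1,0],[0,0,0]]
    - [[1.4,0.1,0],[0,0,0]]

```text
clock: 18.4
tool_pos: [0.6617, -0.0698, 0.1278]
eef_rot: [-0.034, 0.999, 0.001, 0.002]
contact_force: [0.1, -0.2, 0.6]
opening: 0.005
finger_force: 0.0
```

Run:
```python
from h import *
np.set_printoptions(precision=4,suppress=True)
p=tip(); cv2.imwrite('pics/s5c.png',cv2.resize(p[130:360,180:460,::-1],None,fx=2.5,fy=2.5))
```

```text
state [ 0.6642 -0.0693  0.1279] finger min [ 0.6342 -0.1041  0.0943] max [ 0.694  -0.0344  0.1139] pct5/95 [[ 0.6375 -0.1005  0.0975]
 [ 0.6912 -0.0381  0.1114]]
```

View pics/s5c.png

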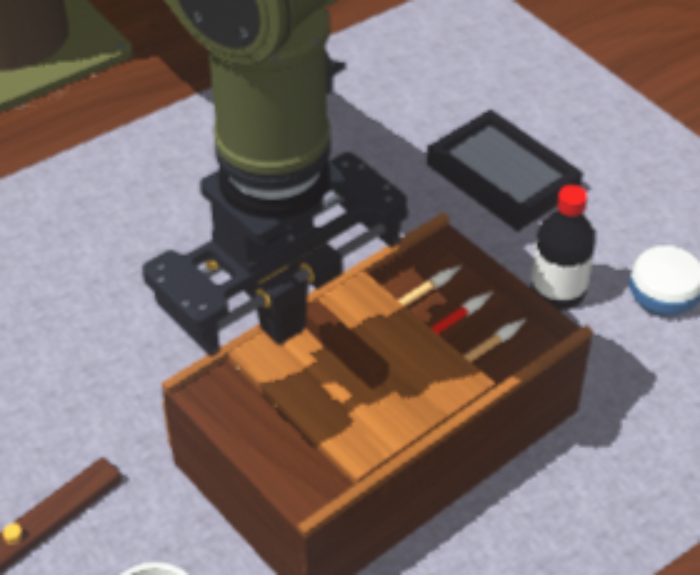

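Both drawers now look flush with the chest. The fingers, at crop (285,330), are above the cover on the rib's -y side. I'll go down beside the rib to a true height of about 0.119.

>>> step_arm:
  increments:
    - [[0,0,-1],[0,0,0]]
    - [[0,0,-1],[0,0,0]]
    - [[0,0,-0.8],[0,0,0]]
    - [[0,0,-0.6],[0,0,0]]
    - [[0,0,-0.4],[0,0,0]]
    - [[0,0,-0.3],[0,0,0]]
    - [[0,0,-0.2],[0,0,0]]
    - [[0,0,-0.1],[0,0,0]]
    - [[0,0,0],[0,0,0]]
    - [[0,0,0],[0,0,0]]

```text
clock: 19.45
tool_pos: [0.6599, -0.0708, 0.0836]
eef_rot: [-0.033, 0.999, 0.0, 0.0]
contact_force: [-0.8, -0.8, -0.2]
opening: 0.006
finger_force: 0.0
```

Run:
```python
from h import *
np.set_printoptions(precision=4,suppress=True)
p,d=r.snapshot('scene'); P=cloud('scene',d); T=r.get_state()['tool_pos']; print(T)
m=(abs(P[...,0]-T[0])<.03)&(abs(P[...,1]-T[1])<.03)&(P[...,2]>.1)&(P[...,2]<.17)
Q=P[m]; print(np.histogram(Q[:,2],bins=np.arange(.1,.171,.004)))
K=Q[(Q[:,2]>.14)]; print(K.min(0),K.max(0))
u0=np.argwhere(m)[:,1]; c=int(np.median(np.argwhere(m&(P[...,2]>.14))[:,1]))
for v in np.argwhere(m[:,c])[:,0][::2]: print(v,P[v,c])
```

```text
[ 0.6599 -0.0707  0.0836]
(array([ 42, 114, 289,  11,   3,  11,  21,  22,  25,  24,  24,  22,  27,
        13,   4,   9,   4]), array([0.1  , 0.104, 0.108, 0.112, 0.116, 0.12 , 0.124, 0.128, 0.132,
       0.136, 0.14 , 0.144, 0.148, 0.152, 0.156, 0.16 , 0.164, 0.168]))
[ 0.6538 -0.0896  0.14  ] [ 0.6728 -0.0532  0.1685]
270 [ 0.6649 -0.07    0.1444]
272 [ 0.6688 -0.0727  0.144 ]
274 [ 0.6701 -0.0737  0.1401]
276 [ 0.6683 -0.0728  0.1317]
278 [ 0.668  -0.0728  0.1254]
280 [ 0.6696 -0.0741  0.1218]
282 [ 0.6646 -0.0712  0.1086]
284 [ 0.6688 -0.074   0.1086]
286 [ 0.6718 -0.0761  0.107 ]
288 [ 0.677  -0.0796  0.1085]
290 [ 0.6801 -0.0817  0.1071]
292 [ 0.6863 -0.0858  0.1104]
294 [ 0.6897 -0.0882  0.1094]
```

>>> step_arm:
  increments:
    - [[-0.03,0.4,0],[0,0,0]]
    - [[-0.03,0.4,0],[0,0,0]]
    - [[-0.03,0.4,0],[0,0,0]]
    - [[-0.03,0.4,0],[0,0,0]]
    - [[-0.03,0.4,0],[0,0,0]]
    - [[-0.03,0.4,0],[0,0,0]]
    - [[-0.03,0.4,0],[0,0,0]]
    - [[-0.03,0.4,0],[0,0,0]]
    - [[-0.03,0.4,0],[0,0,0]]
    - [[-0.03,0.4,0],[0,0,0]]

```text
clock: 20.5
tool_pos: [0.6568, -0.0312, 0.0834]
eef_rot: [-0.033, 0.999, -0.0, 0.0]
contact_force: [-0.1, -1.9, -0.6]
opening: 0.006
finger_force: 0.9
```

>>> step_arm:
  increments:
    - [[-0.03,0.4,0],[0,0,0]]
    - [[-0.03,0.4,0],[0,0,0]]
    - [[-0.03,0.4,0],[0,0,0]]
    - [[-0.03,0.4,0],[0,0,0]]
    - [[-0.03,0.4,0],[0,0,0]]
    - [[-0.03,0.4,0],[0,0,0]]
    - [[-0.03,0.4,0],[0,0,0]]
    - [[-0.03,0.4,0],[0,0,0]]
    - [[-0.03,0.4,0],[0,0,0]]
    - [[-0.03,0.4,0],[0,0,0]]

```text
clock: 21.5
tool_pos: [0.6538, 0.0096, 0.0834]
eef_rot: [-0.033, 0.999, 0.0, 0.0]
contact_force: [1.1, -2.2, -0.6]
opening: 0.003
finger_force: 0.9
```

>>> step_arm:
  increments:
    - [[-0.03,0.4,0],[0,0,0]]
    - [[-0.03,0.4,0],[0,0,0]]
    - [[-0.03,0.4,0],[0,0,0]]
    - [[-0.03,0.4,0],[0,0,0]]
    - [[-0.03,0.4,0],[0,0,0]]
    - [[-0.03,0.4,0],[0,0,0]]
    - [[-0.03,0.4,0],[0,0,0]]
    - [[-0.03,0.4,0],[0,0,0]]
    - [[-0.02,0.3,0],[0,0,0]]
    - [[-0.01,0.2,0],[0,0,0]]

```text
clock: 22.5
tool_pos: [0.651, 0.0468, 0.0834]
eef_rot: [-0.034, 0.999, 0.0, -0.0]
contact_force: [1.3, -1.9, -0.2]
opening: 0.002
finger_force: 0.8
```

>>> step_arm:
  increments:
    - [[-0.01,0.2,0],[0,0,0]]
    - [[-0.01,0.2,0],[0,0,0]]
    - [[0,0.1,0],[0,0,0]]
    - [[0,0.1,0],[0,0,0]]
    - [[0,0.1,0],[0,0,0]]
    - [[0,0.1,0],[0,0,0]]
    - [[0,0.1,0],[0,0,0]]
    - [[0,0.1,0],[0,0,0]]
    - [[0,0,0],[0,0,0]]
    - [[0,0,0],[0,0,0]]

```text
clock: 23.5
tool_pos: [0.6506, 0.0564, 0.0832]
eef_rot: [-0.034, 0.999, 0.0, -0.0]
contact_force: [-0.6, -2.2, 0.1]
opening: 0.002
finger_force: 0.6
```

>>> step_arm:
  increments:
    - [[0,0.1,0],[0,0,0]]
    - [[0,0.1,0],[0,0,0]]
    - [[0,0.1,0],[0,0,0]]
    - [[0,0.1,0],[0,0,0]]
    - [[0,0.1,0],[0,0,0]]
    - [[0,0,0],[0,0,0]]
    - [[0,0,0],[0,0,0]]
    - [[0,0,0],[0,0,0]]
    - [[0,0,0],[0,0,0]]
    - [[0,0,0],[0,0,0]]

```text
clock: 24.5
tool_pos: [0.6505, 0.0563, 0.0832]
eef_rot: [-0.032, 0.999, -0.003, -0.001]
contact_force: [-1.0, -9.1, 3.6]
opening: 0.006
finger_force: 4.4
```

The cover has stalled at its stop with 9 N. I'll back off, lift and check.

>>> step_arm:
  increments:
    - [[0,-0.5,0],[0,0,0]]
    - [[0,-1,0],[0,0,0]]
    - [[0,-1,0],[0,0,0]]
    - [[0,0,2],[0,0,0]]
    - [[0,0,3],[0,0,0]]
    - [[0,0,3],[0,0,0]]
    - [[-3,0,2],[0,0,0]]
    - [[-3.5,0,0],[0,0,0]]
    - [[-3.5,0,0],[0,0,0]]
    - [[-3.5,0,0],[0,0,0]]

```text
clock: 25.5
tool_pos: [0.5148, 0.0362, 0.1837]
eef_rot: [-0.033, 0.999, 0.0, 0.001]
contact_force: [0.1, -1.0, -0.5]
opening: 0.005
finger_force: 0.0
```

>>> step_arm:
  increments:
    - [[-0.5,4,0],[0,0,0]]
    - [[-0.5,4,0],[0,0,0]]
    - [[-0.5,4,0],[0,0,0]]
    - [[-1,4,0],[0,0,0]]
    - [[-1,4,0],[0,0,0]]
    - [[-1,4,0],[0,0,0]]
    - [[-1,4,0],[0,0,0]]
    - [[-1,4,0],[0,0,0]]
    - [[-1,4,0],[0,0,0]]
    - [[-1,4,0],[0,0,0]]

```text
clock: 26.5
tool_pos: [0.4305, 0.4379, 0.1834]
eef_rot: [-0.034, 0.999, 0.0, 0.0]
contact_force: [0.4, -0.1, -0.5]
opening: 0.001
finger_force: 0.0
```

Run:
```python
from h import *
np.set_printoptions(precision=4,suppress=True)
p,d=snap('top','t6'); p2,_=snap('scene','s6')
a=cv2.resize(p[120:310,150:450],None,fx=2.6,fy=2.6)[:,:,::-1]
cv2.imwrite('pics/t6c.png',a)
q=np.load('pics/top0.npy')
P=cloud('top',d); c=np.array([.6847,.003,0]); a=.0663
X=(P-c)@np.array([[np.cos(a),-np.sin(a),0],[np.sin(a),np.cos(a),0],[0,0,1]])
for n,lo,hi in(('L',.01,.14),('R',-.14,-.01)):
    m=(X[...,1]>lo)&(X[...,1]<hi)&(X[...,2]>.045)&(X[...,2]<.085)&(X[...,0]<-.08)&(X[...,0]>-.2); print(n,np.percentile(X[m],[2,50,98],0))
m=(X[...,2]>.126)&(X[...,2]<.14)&(abs(X[...,0]+.02)<.05)&(abs(X[...,1])<.14); print('rib',X[m].mean(0),X[m].min(0),X[m].max(0))
```

```text
L [[-0.1047  0.0131  0.0482]
 [-0.0976  0.0758  0.072 ]
 [-0.0877  0.1375  0.0815]]
R [[-0.1037 -0.1367  0.0476]
 [-0.097  -0.0738  0.0718]
 [-0.087  -0.0127  0.0821]]
rib [-0.0216  0.0779  0.133 ] [-0.0653  0.069   0.127 ] [0.0241 0.0873 0.1384]
```

View pics/t6c.png

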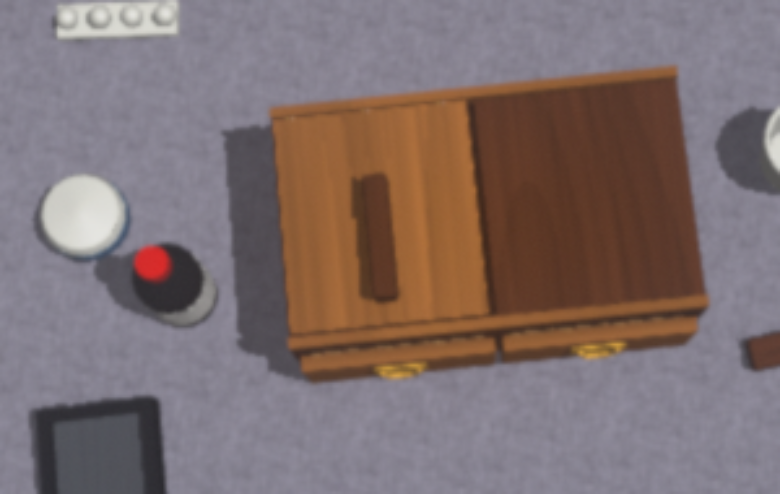

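The picture shows the cover closed over the tray, with the rib at (378,235), and both drawer fronts flush near row 350. Measured positions match shut: fronts at x ≈ -0.104 and the rib at y ≈ 0.078. The bottle, jar, inkstone and cup look unmoved.

```bash
python3 -c "
from plant import r
print(r.finish_job())"
```

```text
the job is handed in; nothing more can be done
None
```

I pushed both drawers and the tray cover to their stops, the final top-view measurements match fully shut, and the job is handed in; whether the seals are still standing can't be seen with the drawers shut, but the pushes were slow and the fingers never touched them.

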